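Set an eyelet in a brass price tag on the bench press

TASK

A brass price tag waits in the carriage of the bench eyelet press on the counter. Slide the carriage along its slideway, in under the press head, fully home against its stop; then press the spring-return lever down past its first two notches into the third, near the bottom of its stroke, and finish with the gripper still holding it down there, as the lever springs back up if let go. Keep the lever up until the carriage is home, and leave the glass jar, the mug and the toy truck where they stand.

Things in the scene. Friction and masses are not known exactly. Their poses are not given: they have to be found in the camera images.
- press: Grey bench eyelet press, bolted down. Origin on the counter, mid-width of its slideway, which runs along its y; z up; at yaw 0 x points away from the robot. Base x -90..110, y -140..290 mm, 20 thick. Head x -35..115, y -100..-20, z 130..200 mm, on a column behind (x 55..115), overhangs the slideway's -y end. The lever sticks out of the head to -y.
- carriage (a joint): Carriage travel, m: 0 at the outer (+y) end, growing along the press's -y towards the head, 0.160 hard against the stop (fully home). Drag about 3 N; stays where left. An aluminium plate 90 x 200 x 13 mm, top 45 mm above the counter, tag nest at its -y end, upright grip at its +y end.
- carriage_grip (a point): Point on the axis of the carriage's grip, 80 mm above the counter. The grip is an upright black cylinder 22 mm in diameter that rises 55 mm from the carriage plate, from z 45 to 100 mm; it moves with the carriage, at x = 0 in the press frame, y = +250 mm at carriage 0 and +90 mm when home.
- lever (a joint): Lever angle, rad: 0 at rest, raised 0.5 above level; grows as its end is pressed down. Notches (soft clicks) at 0.27, 0.53, 0.80; hard stop 0.88; from 0.74 on it counts as in the third. A spring returns it to 0 from anywhere; no notch holds it. Pressing down on the pad takes 1 to 6 N to the second notch, 9 N just past it, 5 to 8 N in the third, 10 N beyond.
- lever_pivot (a point): Fixed point on the lever's pivot axis, 165 mm above the counter, at x 0, y -118 mm in the press frame. The axis is the press's x axis.
- lever_pad (a point): Centre of the upper face of the lever's flat black press pad (50 mm along press x, 56 along the lever, 16 thick) at its outer end: 150 mm out along the lever from the pivot and 11 mm above its centre line; moves with it, 247 mm above the counter at rest, 131 in the third notch. At angle q the lever, reaching to press -y, slopes 0.5 - q rad up from level.
- jar_mid (a point): Middle of a closed glass jar with a steel lid, 64 mm in diameter, 85 mm high, standing behind the press. A bystander.
- mug_mid (a point): Middle of a white mug, 80 mm in diameter, 90 mm high, standing behind the press. A bystander.
- truck_mid (a point): Middle of a green toy truck 130 mm long, 70 mm high, 65 mm wide, standing between the press and the robot. A bystander.

How it is judged:
On the way, in this order (a step that is already met when the one before it is completed fails the run):
1. the carriage is fully home against its stop (value of joint carriage above 0.155 m), for 0.2 s.
2. the lever is pressed into its third notch and held there by the robot (value of joint carriage above 0.155 m and value of joint lever above 0.74 rad and contact force between any of the fingers, the arm and lever above 1.5 N), for 0.3 s.
At the end, for the whole second after the job is handed in: The carriage is home (within 5 mm of its stop), the lever is in its third notch (above 0.74 rad) and still, and the robot itself is pushing on it with more than 1.5 N, all through the last second (all of step 2 and velocity of joint lever between -0.15 and 0.15 rad/s); the arm keeps its last pose, push and grip.
It fails at once if the lever is pressed down to its first notch before the carriage is home (value of joint lever above 0.25 rad and value of joint carriage below 0.152 m).
It fails at once if the jar, the mug or the toy truck is moved by more than 30 mm (distance of any of jar_mid, mug_mid, truck_mid from where it was at the start of the episode above 0.03 m).
It also fails if it takes over 61 s, if anything falls off the work surface, if the arm or the gripper's body presses on something with over 40 N, if the wrist force passes 120 N, or if a joint passes its speed limit or range.

ROBOT

A 6-joint arm with a two-finger parallel gripper is mounted at the origin on the work surface. World frame = base frame: x ahead of the robot, y to its left, z up, the work surface at z = 0. Lengths are in m, angles in rad, forces in N, time in s.
With the tool pointing down it reaches from about 0.35 to 0.725 m from the base axis. Payload 4.3 kg.
Tool frame: the origin (TCP) lies on the centre line of the jaws, within the pads' length; the fingertips stand 19 mm ahead of it and the grasp point (between the pads) is the TCP; z points along the fingers, x is the direction in which the jaws open and shut, and the axes are right-handed (so a half turn about z gives the same grasp; the last joint's range is limited). The gripper opens to 85 mm and grips with 20 to 120 N. Pads are 22 mm wide; open, the fingers measure 114 mm over their backs; the gripper's body (76 mm by 85 mm) begins 54 mm behind the grasp point. The pads swing forward as they close: fully open they stand 13 mm farther back than shut.
Start: joints at [-1.214, 0.377, 0.081, 1.274, 0, 1.46], TCP at [0.259, -0.514, 0.224] pointing down, gripper open.
Joint ranges: [-2.72, 2.72], [-0.84, 1.66], [-1.02, 1.22], [-1.77, 2.12], [-1.37, 1.28], [-3.14, 3.14]. Speed limits (rad/s): [2.57, 2.57, 3.14, 3.14, 3.14, 3.14].

INTERFACE

Orientations are given as a unit quaternion [x, y, z, w].
In Python, from rig import observe, get_image, hand_in, look_for, masks_of gives the robot as it stands.
- The arm moves only by the tool drive_tool, never from a script. Its argument "deltas" is a list of rows, each a list of 7 numbers: the gripper's target within -1 to 1 (shut at 1, half-way at 0, fully open at -1), then the shift along the tool's x, y, z in mm, then the turn, a rotation vector about the tool's x, y, z in degrees. In form: [[hand, x, y, z, ax, ay, az], ...]. A call has 1 to 8 rows; each row shifts and turns the pose as measured when the row begins, along the tool's axes as they then stand; what a row does not reach is not made up. A row lasts 1/10 s, in which the tool goes at most 50 mm and 8.59 degrees, less where a joint would pass 70% of its speed; a pose out of reach is approached as far as the arm can. A call with a gripper value outside its range is refused whole. The fingers move at their own pace and stop on an object; "newtons" is the grip in N (left out, the last holds). Time passes only in rows, so rows that do not move let the fingers close. It gives the time, the measured TCP pose, the force and the opening at its end, in the units of the state.
- observe(): the state, without advancing time (a new reading comes with each control period).
- get_image(name): name is "scene" or "side" or "wrist"; returns a dict with "pixels" (400x640x3 uint8, blue, green, red), "camera_matrix" (3x3 intrinsics, pixels), "k1" (the pictures are not rectified: a ray, as slopes to the right and down, at radius r is drawn at 1 + k1 r^2 times it, then the intrinsics apply), "cam_to_world" (4x4, takes a point from camera to world coordinates). Camera axes: x right, y down, z forward; pixel columns grow to the right and rows downward; lengths in m; the calibration is good to about 2 mm. A picture is of the moment at which its call begins. There is no depth.
- hand_in(): hands the job in, once; it reports no verdict.
Trained networks look in the newest picture that a camera, given by its name, has taken for a name from the list of things; names that differ only in an ending like _2 or _b are one class to them, and where a whole thing is asked for, a point or a joint stands for the part that bears it (a point fixed in the world has none). Each returns a list of dicts, best first, with "conf" (0 to 1); they miss things now and then, are a little off and sometimes report something else, mostly with a low value. They report only what shows in the picture. A call takes as long as a camera call.
- look_for(camera, query): "location" ([x, y, z] in m, in world coordinates, good to about 4 mm: the middle of the surface that is visible of it).
- masks_of(camera, query): "pixels" (400x640 bool, what is visible of it).
The state is a dict: "clock": time; "joints": joint angles; "qd": joint speeds; "joint_efforts": joint torques, N m; "ee_pos": TCP position; "tcp_rot": TCP orientation; "wrist_force": force on the tool from outside, world axes, zero at the start; "ft_torque": the same for the moment, N m; "finger_gap": finger opening in m.
Only numpy, scipy, OpenCV 4.12 (cv2) and the standard library are available. Lean on these libraries where they do the work, as an engineer would, in place of code of your own. Each camera call takes 0.05 s, during which the arm holds its last target. There are 200 camera calls.

## Working session

There is one attempt and no reset: what is moved stays moved. The work goes in short steps, Python scripts to look and compute and a tool call to move; the robot and the scene stay as the last step left them, time stands still between calls to the robot, and variables do not carry over. Pictures are saved under pics/ and viewed, about 8 in all and at most 12, crops included, and the job is handed in when it is done.

Besides the shell and the picture viewer there is one more tool, called after "Request:" as name(argument=value, ...) on one line, values as JSON. drive_tool: Moves the arm, as the interface text tells. Its arguments: {"type":"object","properties":{"deltas":{"type":"array","items":{"type":"array","items":{"type":"number"}}},"newtons":{"type":"number"}},"required":["deltas"]}

```bash
mkdir -p pics; python3 - <<'E'
from rig import *
import cv2,numpy as np
s=observe();print(s['clock'],s['ee_pos'],s['tcp_rot'],s['finger_gap'])
ims=[]
for c in("scene","side"):
    im=get_image(c);cv2.imwrite(f"pics/{c}0.png",im["pixels"]);
    print(c,np.round(im["cam_to_world"],3).tolist())
    for n in("press","carriage","carriage_grip","lever","lever_pad","jar_mid","mug_mid","truck_mid"):
        print(c,n,[(np.round(d["location"],3).tolist(),round(d["conf"],2)) for d in look_for(c,n)[:2]])
E
```

```text
0.0 [ 0.25853047 -0.51284504  0.22324647] [ 8.51472929e-01 -5.24397555e-01 -8.12604343e-04 -6.28324069e-04] 0.08544919939672194
scene [[-0.675, 0.642, -0.363, 0.873], [0.738, 0.584, -0.338, 0.311], [-0.005, -0.496, -0.868, 0.885], [0.0, 0.0, 0.0, 1.0]]
scene press [([0.581, 0.024, 0.036], 0.82)]
scene carriage [([0.56, 0.152, 0.051], 0.72)]
scene carriage_grip [([0.557, 0.15, 0.043], 0.84)]
scene lever [([0.561, -0.252, 0.238], 0.71), ([0.401, 0.042, 0.055], 0.44)]
scene lever_pad [([0.565, -0.251, 0.234], 0.96), ([0.578, 0.028, 0.041], 0.75)]
scene jar_mid [([0.562, -0.252, 0.237], 0.69), ([0.746, -0.097, 0.082], 0.56)]
scene mug_mid [([0.718, 0.136, 0.033], 0.76)]
scene truck_mid [([0.398, 0.042, 0.057], 0.79), ([0.581, 0.025, 0.038], 0.73)]
side [[-0.968, -0.16, 0.191, 0.384], [-0.249, 0.662, -0.707, 0.602], [-0.014, -0.732, -0.681, 0.722], [0.0, 0.0, 0.0, 1.0]]
side press [([0.565, 0.053, 0.036], 0.9)]
side carriage [([0.545, 0.159, 0.048], 0.88)]
side carriage_grip [([0.548, 0.156, 0.045], 0.8)]
side lever [([0.559, -0.253, 0.232], 0.63), ([0.547, 0.156, 0.044], 0.36)]
side lever_pad [([0.558, -0.249, 0.239], 0.7)]
side jar_mid [([0.727, -0.092, 0.057], 0.97)]
side mug_mid [([0.717, 0.145, 0.056], 0.95), ([0.558, -0.252, 0.239], 0.26)]
side truck_mid [([0.381, 0.06, 0.061], 0.89)]
```

View pics/scene0.png

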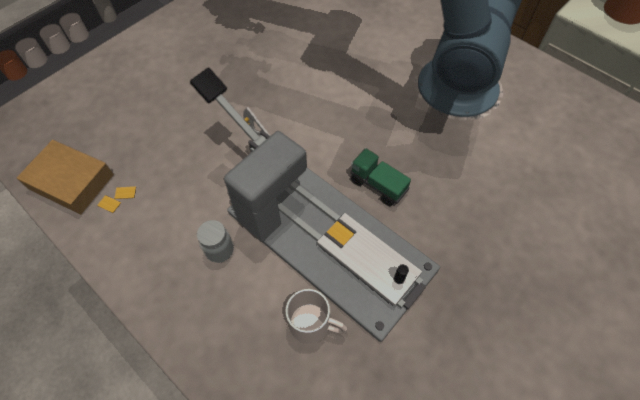

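View pics/side0.png

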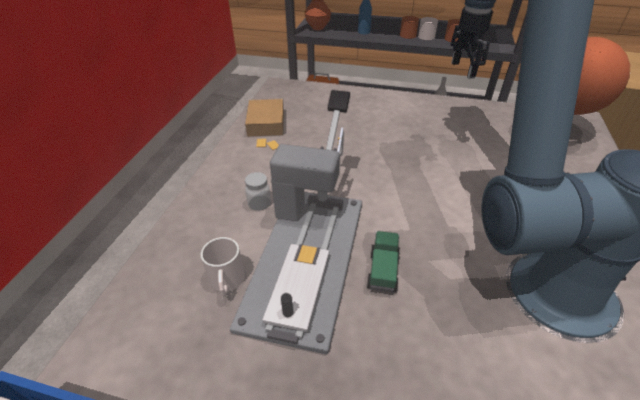

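The scene view shows the grip at about (401,273) and the lever pad at (208,84). In the side view they are at (287,305) and (339,100). The truck sits on the robot side of the press, with the jar and mug behind it. Next I triangulate the grip and pad and fit the press pose.

```bash
cat > h.py <<'E'
from rig import *
import cv2,numpy as np
def ray(im,uv):
    K=np.array(im["camera_matrix"],float);k=float(im["k1"])
    n=cv2.undistortPoints(np.array([[uv]],float),K,np.array([k,0,0,0,0.]))[0,0]
    T=np.array(im["cam_to_world"]);d=T[:3,:3]@[n[0],n[1],1];return T[:3,3],d/np.linalg.norm(d)
def tri(rs):
    A=sum(np.eye(3)-np.outer(d,d) for o,d in rs);b=sum((np.eye(3)-np.outer(d,d))@o for o,d in rs)
    p=np.linalg.solve(A,b);return p,[float(np.linalg.norm(np.cross(p-o,d))) for o,d in rs]
def dark(im,uv,r,t):
    g=im["pixels"].max(2);m=np.zeros_like(g);u,v=uv;m[v-r:v+r+1,u-r:u+r+1]=(g[v-r:v+r+1,u-r:u+r+1]<t)
    n,l,s,c=cv2.connectedComponentsWithStats(m);i=1+np.argmax(s[1:,4]);return c[i],s[i]
E
python3 - <<'E'
from h import *
ims={c:get_image(c) for c in("scene","side")}
for n,px,r in(("grip",{"scene":(401,273),"side":(287,305)},16),("pad",{"scene":(208,84),"side":(339,100)},22)):
    rs=[]
    for c,uv in px.items():
        ce,st=dark(ims[c],uv,r,60);print(n,c,ce,st);rs.append(ray(ims[c],ce))
    p,e=tri(rs);print(n,np.round(p,4),np.round(e,4))
    for o,d in rs: print("  at z=.0725/.24",np.round(o+d*((.0725 if n=="grip" else .24)-o[2])/d[2],4))
for c in ims:
    for n in("lever_pad","carriage","truck_mid","mug_mid"):
        m=masks_of(c,n)
        if m: ys,xs=np.nonzero(m[0]["pixels"]);print(c,n,xs.mean(),ys.mean(),len(xs),m[0]["conf"])
E
```

```text
grip scene [400.53370787 274.03370787] [394 265  14  19 178]
grip side [288.8 312.4] [287 311   5   4  10]
grip [0.5454 0.2174 0.0532] [0.0035 0.0035]
  at z=.0725/.24 [0.5507 0.2168 0.0725]
  at z=.0725/.24 [0.5424 0.2318 0.0725]
pad scene [208.1200565   85.03248588] [190  68  37  35 708]
pad side [339.56462585 100.29931973] [328  91  22  21 147]
pad [ 0.5589 -0.2774  0.239 ] [0.0017 0.0017]
  at z=.0725/.24 [ 0.5608 -0.2746  0.24  ]
  at z=.0725/.24 [ 0.5581 -0.2787  0.24  ]
scene lever_pad 219.6514329976762 98.33307513555384 1291 0.98
scene carriage 369.6691193377788 258.35732352264887 4349 0.9
scene truck_mid 379.0637849235635 176.95993674222456 1897 0.87
scene mug_mid 310.5506184150252 316.6816307833257 2183 0.65
side lever_pad 335.7492113564669 111.58675078864353 634 0.7
side carriage 296.63633879781423 287.598087431694 3660 0.79
side truck_mid 383.8764186633039 261.9129886506936 1586 0.9
side mug_mid 223.54166666666666 264.334388185654 1896 0.83
```

```bash
python3 - <<'E'
from h import *
ims={c:get_image(c) for c in("scene","side")}
ce,st=dark(ims["side"],(287,305),15,85);print(ce,st)
rs=[ray(ims["scene"],(400.5,274)),ray(ims["side"],ce)]
p,e=tri(rs);print(np.round(p,4),np.round(e,4))
for o,d in rs: print(np.round(o+d*(.0725-o[2])/d[2],4))
E
```

```text
[286.8226601  304.97536946] [282 294  11  23 203]
[0.5507 0.2169 0.0722] [0.0003 0.0003]
[0.5506 0.2167 0.0725]
[0.5508 0.2174 0.0725]
```

Request:
drive_tool(deltas=[[-1, 0, 0, -16, 0, 0, -8], [-1, 0, 0, -16, 0, 0, -8], [-1, 0, 0, -16, 0, 0, -8], [-1, 0, 0, -16, 0, 0, -8], [-1, 0, 0, -16, 0, 0, -8], [-1, 0, 0, -16, 0, 0, -8], [-1, 0, 0, -16, 0, 0, -8], [-1, 0, 0, -16, 0, 0, -8]])

```text
clock: 2.3
ee_pos: [0.2581, -0.5118, 0.3538]
tcp_rot: [1.0, 0.029, -0.001, -0.003]
wrist_force: [0.3, -0.4, 1.4]
finger_gap: 0.0856
```

Request:
drive_tool(deltas=[[-1, 18, -45, 0, 0, 0, 2.3], [-1, 18, -45, 0, 0, 0, 0], [-1, 18, -45, 0, 0, 0, 0], [-1, 18, -45, 0, 0, 0, 0], [-1, 18, -45, 0, 0, 0, 0], [-1, 18, -45, 0, 0, 0, 0], [-1, 18, -45, 0, 0, 0, 0], [-1, 18, -45, 0, 0, 0, 0]])

```text
clock: 3.1
ee_pos: [0.3977, -0.1457, 0.3552]
tcp_rot: [1.0, 0.003, 0.002, 0.0]
wrist_force: [1.2, 0.2, 0.8]
finger_gap: 0.0858
```

Request:
drive_tool(deltas=[[-1, 18, -45, 0, 0, 0, 0], [-1, 18, -45, 0, 0, 0, 0], [-1, 18, -45, 0, 0, 0, 0], [-1, 18, -45, 0, 0, 0, 0], [-1, 18, -45, 0, 0, 0, 0], [-1, 18, -45, 0, 0, 0, 0], [-1, 18, -45, 0, 0, 0, 0], [-1, 0, 0, 0, 0, 0, 0]])

```text
clock: 3.9
ee_pos: [0.5237, 0.1864, 0.3556]
tcp_rot: [1.0, 0.007, 0.004, 0.001]
wrist_force: [0.9, -1.3, 0.8]
finger_gap: 0.0855
```

Request:
drive_tool(deltas=[[-1, 27, -30, 0, 0, 0, 0], [-1, 0, 0, 45, 0, 0, 0], [-1, 0, 0, 45, 0, 0, 0], [-1, 0, 0, 45, 0, 0, 0], [-1, 0, 0, 45, 0, 0, 0], [-1, 0, 0, 25, 0, 0, 0], [-1, 0, 0, 0, 0, 0, 0]])

```text
clock: 4.6
ee_pos: [0.5622, 0.2181, 0.1477]
tcp_rot: [1.0, 0.008, 0.011, 0.0]
wrist_force: [-0.6, -0.8, -0.1]
finger_gap: 0.0856
```

```bash
python3 - <<'E'
from h import *
w=get_image("wrist");s=get_image("side")
cv2.imwrite("pics/c1.png",np.vstack([w["pixels"][::1,:],])); cv2.imwrite("pics/b1.png",np.hstack([cv2.resize(w["pixels"],(400,250)),cv2.resize(s["pixels"][150:350,180:500],(400,250))]))
print(observe()["ee_pos"])
E
```

```text
[0.564611   0.21893852 0.15177692]
```

View pics/b1.png

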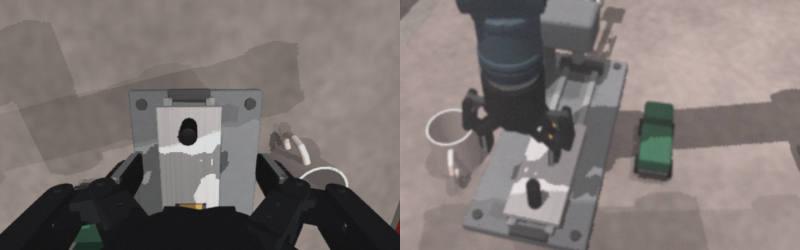

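The wrist view shows the grip at (188,130), with the fingers straddling the slideway line. The side view shows the mug clear of the left finger. I take out the x drift and the tilt, then descend.

Request:
drive_tool(deltas=[[-1, -13, 1, 0, 0, -1.2, 0], [-1, 0, 0, 0, 0, 0, 0], [-1, 0, 0, 0, 0, 0, 0]])

```text
clock: 5.0
ee_pos: [0.5543, 0.2182, 0.1579]
tcp_rot: [1.0, 0.008, 0.008, -0.002]
wrist_force: [0.2, -0.2, -0.6]
finger_gap: 0.0859
```

```bash
python3 - <<'E'
from h import *
s=observe();print(s["ee_pos"],s["tcp_rot"])
E
```

```text
[0.55428921 0.21815276 0.15787902] [ 0.9999398   0.00757849  0.00768476 -0.00197587]
```

Request:
drive_tool(deltas=[[-1, -2, 1, 30, 0, -0.5, 0], [-1, -1, 0, 25, 0, -0.3, 0], [-1, 0, 0, 8, 0, 0, 0], [-1, 0, 0, 0, 0, 0, 0]])

```text
clock: 5.4
ee_pos: [0.5574, 0.2189, 0.1001]
tcp_rot: [1.0, 0.008, 0.007, -0.004]
wrist_force: [-0.7, 0.2, 0.0]
finger_gap: 0.0858
```

Request:
drive_tool(deltas=[[-1, -7, 2, 8, 0, -0.6, 0], [-1, -1, 0, 5, 0, -0.3, 0], [-1, 0, 0, 2, 0, 0, 0], [-1, 0, 0, 0, 0, 0, 0]])

```text
clock: 5.8
ee_pos: [0.5511, 0.2175, 0.0875]
tcp_rot: [1.0, 0.008, 0.001, -0.004]
wrist_force: [-0.4, 0.1, -0.6]
finger_gap: 0.0854
```

Request:
drive_tool(deltas=[[1, 0, 0, 0, 0, 0, 0], [1, 0, 0, 0, 0, 0, 0], [1, 0, 0, 0, 0, 0, 0], [1, 0, 0, 0, 0, 0, 0], [1, 0, 0, 0, 0, 0, 0], [1, 0, 0, 0, 0, 0, 0], [1, 0, 0, 0, 0, 0, 0], [1, 0, 0, 0, 0, 0, 0]], newtons=30)

```text
clock: 6.6
ee_pos: [0.5503, 0.2177, 0.0889]
tcp_rot: [1.0, 0.008, 0.001, -0.005]
wrist_force: [-0.8, -0.4, 1.0]
finger_gap: 0.0193
```

Request:
drive_tool(deltas=[[1, 0, 15, 0, 0, 0, 0], [1, 0, 20, 0, 0, 0, 0], [1, 0, 20, 0, 0, 0, 0], [1, 0, 20, 0, 0, 0, 0]])

```text
clock: 7.0
ee_pos: [0.5516, 0.1493, 0.0888]
tcp_rot: [1.0, 0.012, 0.001, -0.012]
wrist_force: [-2.4, 4.0, 1.8]
finger_gap: 0.0199
```

Request:
drive_tool(deltas=[[1, 0, 20, 0, 0.5, 0, 0], [1, 0, 20, 0, 0.5, 0, 0], [1, 0, 20, 0, 0.5, 0, 0], [1, 0, 14, 0, 0, 0, 0]])

```text
clock: 7.4
ee_pos: [0.5531, 0.0782, 0.0888]
tcp_rot: [0.999, 0.014, 0.002, -0.033]
wrist_force: [-2.8, 4.0, 5.2]
finger_gap: 0.0194
```

Request:
drive_tool(deltas=[[1, 0, 10, 0, -1.5, 0, 0.5], [1, 0, 8, 0, -1.5, 0, 0.5], [1, 0, 6, 0, -1, 0, 0], [1, 0, 6, 0, 0, 0, 0], [1, 0, 6, 0, 0, 0, 0]])

```text
clock: 7.9
ee_pos: [0.5533, 0.0634, 0.0889]
tcp_rot: [1.0, 0.009, 0.003, -0.024]
wrist_force: [-1.1, 16.2, 3.5]
finger_gap: 0.0192
```

Request:
drive_tool(deltas=[[1, 0, 8, 0, -0.5, 0, 0], [1, 0, 8, 0, -0.5, 0, 0], [1, 0, 8, 0, 0, 0, 0], [1, 0, 8, 0, 0, 0, 0]])

```text
clock: 8.3
ee_pos: [0.5534, 0.063, 0.0888]
tcp_rot: [0.999, 0.019, 0.004, -0.048]
wrist_force: [-1.2, 11.3, 3.1]
finger_gap: 0.0191
```

```bash
python3 - <<'E'
from h import *
s=get_image("side");c=get_image("scene")
cv2.imwrite("pics/b2.png",np.hstack([cv2.resize(c["pixels"][120:350,220:450],(400,400)),cv2.resize(s["pixels"][140:360,200:420],(400,400))]))
E
```

```text
(no output)
```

View pics/b2.png

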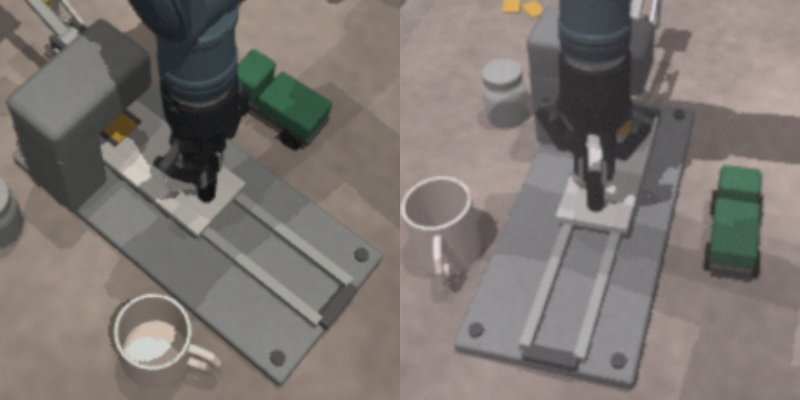

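The scene crop shows the carriage near the head with the tag at about (122,127), at the head's edge. The grip is at (205,185). The pushing force suggests the stop, but the TCP moved only 154 mm, so I measure the plate's outer edge before and after.

```bash
python3 - <<'E'
from h import *
def proj(im,P):
    T=np.linalg.inv(np.array(im["cam_to_world"]));K=np.array(im["camera_matrix"],float)
    return cv2.projectPoints(np.array(P,float),cv2.Rodrigues(T[:3,:3])[0],T[:3,3],K,np.array([float(im["k1"]),0,0,0,0]))[0][:,0]
th=np.deg2rad(1.0);yd=np.array([-np.sin(th),np.cos(th)]);xd=np.array([np.cos(th),np.sin(th)])
O=np.array([.5507,.217])-.25*yd
for c in("side","scene"):
    im=get_image(c)
    for off in(-.03,-.02,.02,.03):
        r=[]
        for pix,lo,hi in((cv2.imread(f"pics/{c}0.png"),.24,.33),(im["pixels"],.06,.17)):
            ys=np.arange(lo,hi,.0005)
            P=[[*(O+off*xd+y*yd),.045] for y in ys]
            uv=proj(im,P).astype(np.float32);g=cv2.remap(cv2.cvtColor(pix,cv2.COLOR_BGR2GRAY),uv[:,0],uv[:,1],cv2.INTER_LINEAR).ravel().astype(float)
            k=8;d=g[2*k:]-g[:-2*k];i=np.argmin(d);r.append((round(ys[i+k],4),d[i]))
        print(c,off,r,"travel",round(r[0][0]-r[1][0],4))
print(observe()["ee_pos"],observe()["wrist_force"])
E
```

```text
side -0.03 [(np.float64(0.275), np.float64(-92.0)), (np.float64(0.122), np.float64(-46.0))] travel 0.153
side -0.02 [(np.float64(0.277), np.float64(-112.0)), (np.float64(0.124), np.float64(-61.0))] travel 0.153
side 0.02 [(np.float64(0.2775), np.float64(-106.0)), (np.float64(0.1215), np.float64(-53.0))] travel 0.156
side 0.03 [(np.float64(0.2745), np.float64(-85.0)), (np.float64(0.1215), np.float64(-66.0))] travel 0.153
scene -0.03 [(np.float64(0.2715), np.float64(-59.0)), (np.float64(0.119), np.float64(-47.0))] travel 0.1525
scene -0.02 [(np.float64(0.272), np.float64(-66.0)), (np.float64(0.1195), np.float64(-49.0))] travel 0.1525
scene 0.02 [(np.float64(0.277), np.float64(-111.0)), (np.float64(0.1195), np.float64(-62.0))] travel 0.1575
scene 0.03 [(np.float64(0.272), np.float64(-76.0)), (np.float64(0.119), np.float64(-64.0))] travel 0.153
[0.55352744 0.0584379  0.08825914] [-0.2556676   8.12148169  1.120746  ]
```

Request:
drive_tool(deltas=[[1, 0, 6, 0, -4, 0, 0], [1, 0, 6, 0, -4, 0, 0], [1, 0, 8, 0, -2, 0, 0], [1, 0, 10, 0, -2, 0, 0], [1, 0, 10, 0, -2, 0, 0]])

```text
clock: 9.0
ee_pos: [0.554, 0.0533, 0.0886]
tcp_rot: [0.999, 0.028, 0.008, 0.045]
wrist_force: [-2.0, 26.0, 1.1]
finger_gap: 0.0194
```

Request:
drive_tool(deltas=[[1, 0, 15, 0, 0, 0, 0], [1, 0, 15, 0, 0, 0, 0], [1, 0, 15, 0, 0, 0, 0]])

```text
clock: 9.3
ee_pos: [0.5568, 0.0137, 0.0915]
tcp_rot: [0.999, 0.033, 0.008, 0.042]
wrist_force: [0.3, -0.2, -0.1]
finger_gap: 0.0001
```

Request:
drive_tool(deltas=[[1, 0, 0, -15, 0, 0, 0], [1, 0, 0, -30, -2, 0, 0], [1, 0, 0, -40, -2, 0, 0], [1, 0, 0, -40, 0, 0, 0], [1, 0, 0, -40, 0, 0, 0], [1, 0, 0, -40, 0, 0, 0], [1, 0, 0, -20, 0, 0, 0], [1, 0, 0, 0, 0, 0, 0]])

```text
clock: 10.1
ee_pos: [0.5524, 0.0287, 0.3225]
tcp_rot: [0.996, 0.023, 0.008, 0.085]
wrist_force: [-0.2, 0.7, 0.3]
finger_gap: 0.0001
```

```bash
cat >> h.py <<'E'
def proj(im,P):
    T=np.linalg.inv(np.array(im["cam_to_world"]));K=np.array(im["camera_matrix"],float)
    return cv2.projectPoints(np.array(P,float),cv2.Rodrigues(T[:3,:3])[0],T[:3,3],K,np.array([float(im["k1"]),0,0,0,0]))[0][:,0]
E
cat > edge.py <<'E'
from h import *
th=np.deg2rad(1.0);yd=np.array([-np.sin(th),np.cos(th)]);xd=np.array([np.cos(th),np.sin(th)])
O=np.array([.5507,.217])-.25*yd
for c in("side","scene"):
    im=get_image(c);cv2.imwrite(f"pics/{c}_e.png",im["pixels"])
    for off in(-.03,-.02,.02,.03):
        ys=np.arange(.06,.17,.0005)
        uv=proj(im,[[*(O+off*xd+y*yd),.045] for y in ys]).astype(np.float32);g=cv2.remap(cv2.cvtColor(im["pixels"],cv2.COLOR_BGR2GRAY),uv[:,0],uv[:,1],cv2.INTER_LINEAR).ravel().astype(float)
        d=g[16:]-g[:-16];i=np.argmin(d);print(c,off,ys[i+8],d[i])
s=observe();print(s["ee_pos"],s["tcp_rot"],s["wrist_force"])
E
python3 edge.py; python3 -c "
import cv2,numpy as np
a=cv2.imread('pics/scene_e.png');b=cv2.imread('pics/side_e.png')
cv2.imwrite('pics/b3.png',np.hstack([cv2.resize(a[40:350,160:470],(400,400)),cv2.resize(b[80:360,200:480],(400,400))]))"
```

```text
side -0.03 0.12150000000000005 -71.0
side -0.02 0.12400000000000005 -79.0
side 0.02 0.12200000000000005 -66.0
side 0.03 0.12150000000000005 -60.0
scene -0.03 0.07350000000000001 -122.0
scene -0.02 0.0685 -148.0
scene 0.02 0.12000000000000005 -79.0
scene 0.03 0.11900000000000005 -63.0
[0.55121854 0.02877374 0.3192639 ] [0.99614483 0.02338105 0.0057134  0.08435731] [0.39706884 0.48399951 0.13742512]
```

View pics/b3.png

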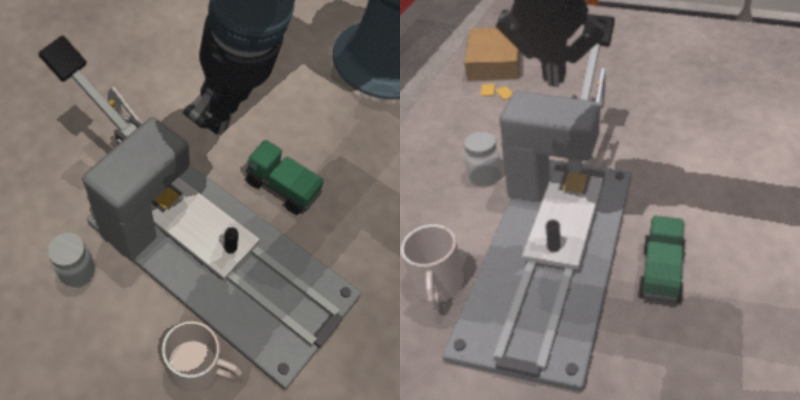

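```bash
python3 - <<'E'
from h import *
im={c:get_image(c) for c in("scene","side")}
px={"scene":(339,225),"side":(307,245)}
rs=[]
for c,t in(("scene",60),("side",85)):
    ce,st=dark(im[c],px[c],16,t);print(c,ce,st);rs.append(ray(im[c],ce))
p,e=tri(rs);print("grip",p,e)
for o,d in rs: print(np.round(o+d*(.0725-o[2])/d[2],4))
# base corners: side view, +y end, and -y; project model for candidate press pose & compare edges along press lines
th=np.deg2rad(1.0);yd=np.array([-np.sin(th),np.cos(th)]);xd=np.array([np.cos(th),np.sin(th)]);O=np.array([.5507,.217])-.25*yd
for c in im:
    g0=cv2.cvtColor(cv2.imread(f"pics/{c}0.png"),cv2.COLOR_BGR2GRAY)
    def prof(P):
        uv=proj(im[c],P).astype(np.float32);return cv2.remap(g0,uv[:,0],uv[:,1],cv2.INTER_LINEAR).ravel().astype(float)
    for off in(-.07,-.05,.05,.07,.085):
        ys=np.arange(.265,.32,.0005);g=prof([[*(O+off*xd+y*yd),.02] for y in ys]);d=g[12:]-g[:-12];i=np.argmax(d);j=np.argmin(d);print(c,"yend",off,ys[i+6],d[i],ys[j+6],d[j])
    for y in(.05,.12,.2,.26):
        for lo,hi in((-.11,-.07),(.09,.13)):
            xs=np.arange(lo,hi,.0005);g=prof([[*(O+x*xd+y*yd),.02] for x in xs]);d=np.abs(g[12:]-g[:-12]);i=np.argmax(d);print(c,"x edge",y,xs[i+6],d[i])
E
```

```text
scene [338.56363636 225.94545455] [334 217  10  19 165]
side [306.88690476 245.03571429] [303 235   9  21 168]
grip [0.55368244 0.06275294 0.07230919] [0.000440521815327958, 0.0004405218153279062]
[0.5534 0.0624 0.0725]
[0.5538 0.0634 0.0725]
scene yend -0.07 0.28450000000000003 39.0 0.268 -41.0
scene yend -0.05 0.29900000000000004 28.0 0.271 -68.0
scene yend 0.05 0.29850000000000004 34.0 0.29250000000000004 -33.0
scene yend 0.07 0.29900000000000004 31.0 0.29300000000000004 -28.0
scene yend 0.085 0.28200000000000003 42.0 0.268 -43.0
scene x edge 0.05 -0.09049999999999998 8.0
scene x edge 0.05 0.11550000000000002 61.0
scene x edge 0.12 -0.08549999999999998 9.0
scene x edge 0.12 0.12700000000000003 56.0
scene x edge 0.2 -0.09049999999999998 11.0
scene x edge 0.2 0.10850000000000001 51.0
scene x edge 0.26 -0.08499999999999998 10.0
scene x edge 0.26 0.10900000000000001 58.0
side yend -0.07 0.28450000000000003 58.0 0.29650000000000004 -53.0
side yend -0.05 0.30500000000000005 45.0 0.29700000000000004 -50.0
side yend 0.05 0.30550000000000005 57.0 0.29700000000000004 -47.0
side yend 0.07 0.30550000000000005 59.0 0.29750000000000004 -50.0
side yend 0.085 0.28300000000000003 55.0 0.29650000000000004 -46.0
side x edge 0.05 -0.09349999999999999 49.0
side x edge 0.05 0.10900000000000001 15.0
side x edge 0.12 -0.09349999999999999 50.0
side x edge 0.12 0.12700000000000003 17.0
side x edge 0.2 -0.09349999999999999 55.0
side x edge 0.2 0.12700000000000003 17.0
side x edge 0.26 -0.08749999999999998 59.0
side x edge 0.26 0.10550000000000001 13.0
```

The base's end edge puts the press origin about 5 mm further to +y than I assumed, so the carriage started near 5 mm. The grip is now at press y of about 0.09, and the plate edge did not move between pushes of 8 N and 26 N, so the carriage is home. Next I go over the lever pad.

Request:
drive_tool(deltas=[[1, 0, 0, -5, 5, -0.6, 1.6], [1, 0, 0, -5, 5, 0, 0], [1, 1, 40, 0, 0, 0, 0], [1, 1, 40, 0, 0, 0, 0], [1, 1, 40, 0, 0, 0, 0], [1, 1, 40, 0, 0, 0, 0], [1, 1, 40, 0, 0, 0, 0], [1, 1, 40, 0, 0, 0, 0]])

```text
clock: 11.1
ee_pos: [0.5536, -0.2142, 0.3068]
tcp_rot: [1.0, 0.012, -0.016, -0.01]
wrist_force: [0.6, 0.9, -0.0]
finger_gap: 0.0002
```

Request:
drive_tool(deltas=[[1, 0, 20, 0, 0, 0, 0], [1, 0, 0, 0, 0, 0, 0], [1, 0, 0, 0, 0, 0, 0]])

```text
clock: 11.4
ee_pos: [0.5506, -0.2404, 0.2987]
tcp_rot: [1.0, 0.008, -0.021, -0.012]
wrist_force: [-0.3, 0.5, -0.1]
finger_gap: 0.0001
```

Request:
drive_tool(deltas=[[1, 5, 25, -8, -1.4, 2.4, 0], [1, 5, 25, -3, 0, 0, 0], [1, 0, 0, 0, 0, 0, 0], [1, 0, 0, 0, 0, 0, 0]])

```text
clock: 11.8
ee_pos: [0.5608, -0.2854, 0.3053]
tcp_rot: [1.0, 0.011, -0.003, -0.003]
wrist_force: [-0.7, -0.2, -0.1]
finger_gap: -0.0002
```

```bash
python3 - <<'E'
from h import *
a=get_image("scene")["pixels"];b=get_image("side")["pixels"]
cv2.imwrite('pics/b4.png',np.hstack([cv2.resize(a[20:180,140:300],(400,400),interpolation=3),cv2.resize(b[50:210,250:410],(400,400),interpolation=3)]))
s=observe();print(s["ee_pos"],s["tcp_rot"],s["wrist_force"])
E
```

```text
[ 0.56075075 -0.28533467  0.30527082] [ 0.99992916  0.01104655 -0.00331415 -0.00294207] [-0.44765211  0.85917126  0.57168745]
```

View pics/b4.png

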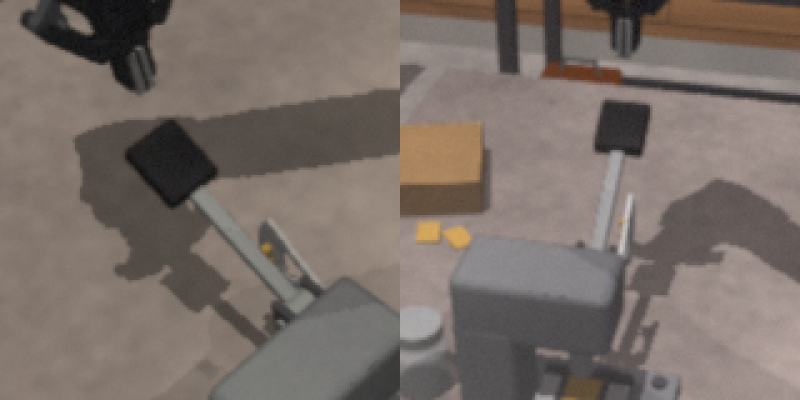

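The scene crop shows the shut fingertips at about (142,85), above the pad at (170,162). In the side crop they are centred over it, tips at (625,50) and pad at (622,125). I descend onto it.

Request:
drive_tool(deltas=[[1, 0, 1, 12, 0, 0, 0], [1, 0, 0, 12, 0, 0, 0], [1, 0, 0, 10, 0, 0, 0], [1, 0, 0, 8, 0, 0, 0], [1, 0, 0, 8, 0, 0, 0], [1, 0, 0, 8, 0, 0, 0]])

```text
clock: 12.5
ee_pos: [0.5616, -0.2797, 0.2472]
tcp_rot: [1.0, 0.015, -0.002, -0.003]
wrist_force: [-1.0, -0.6, 6.4]
finger_gap: -0.0
```

Request:
drive_tool(deltas=[[1, 0, 3, 12, 0, 0, 0], [1, 0, 3, 12, 0, 0, 0], [1, 0, 3, 12, 0, 0, 0], [1, 0, 3, 12, 0, 0, 0]])

```text
clock: 12.9
ee_pos: [0.5638, -0.2942, 0.2029]
tcp_rot: [1.0, 0.015, 0.002, 0.002]
wrist_force: [-2.5, -0.7, 6.1]
finger_gap: -0.0001
```

Request:
drive_tool(deltas=[[1, -1, 0, 12, 0, 0, 0], [1, -1, 0, 12, 0, 0, 0], [1, -1, -1, 12, 0, 0, 0], [1, 0, -1, 10, 0, 0, 0]])

```text
clock: 13.3
ee_pos: [0.564, -0.2994, 0.1585]
tcp_rot: [1.0, 0.014, 0.006, 0.009]
wrist_force: [-2.6, -1.4, 9.1]
finger_gap: 0.0001
```

Request:
drive_tool(deltas=[[1, -1, -4, 8, 1, -0.7, 0], [1, -1, -3, 8, 0, 0, 0], [1, 0, -2, 6, 0, 0, 0]])

```text
clock: 13.6
ee_pos: [0.5639, -0.2971, 0.1383]
tcp_rot: [1.0, 0.012, 0.002, 0.007]
wrist_force: [-1.8, -0.4, 3.8]
finger_gap: -0.0001
```

```bash
python3 - <<'E'
from h import *
from scipy.optimize import brentq
for i in range(2): get_image("wrist")
a=get_image("scene")["pixels"];b=get_image("side")["pixels"]
cv2.imwrite('pics/b5.png',np.hstack([cv2.resize(a[20:220,140:340],(400,400),interpolation=3),cv2.resize(b[60:260,220:420],(400,400),interpolation=3)]))
s=observe();p=s["ee_pos"];print(p,s["tcp_rot"],s["wrist_force"])
for oy in(-.033,-.028):
    y=p[1]-oy;z=p[2]-.019
    f=lambda q:(lambda a:(-np.sin(a)*-0+ (y+.118)*np.sin(a)+(z-.165)*np.cos(a)-.011))(.5-q)
    print(oy,[round(q,3) for q in np.arange(0,.9,.01) if f(q)*f(q+.01)<0])
E
```

```text
[ 0.56363619 -0.29635375  0.13822722] [0.99989688 0.01270628 0.0019691  0.0063958 ] [-0.78762665 -3.4148478   4.00267805]
-0.033 [np.float64(0.87)]
-0.028 [np.float64(0.86)]
```

View pics/b5.png

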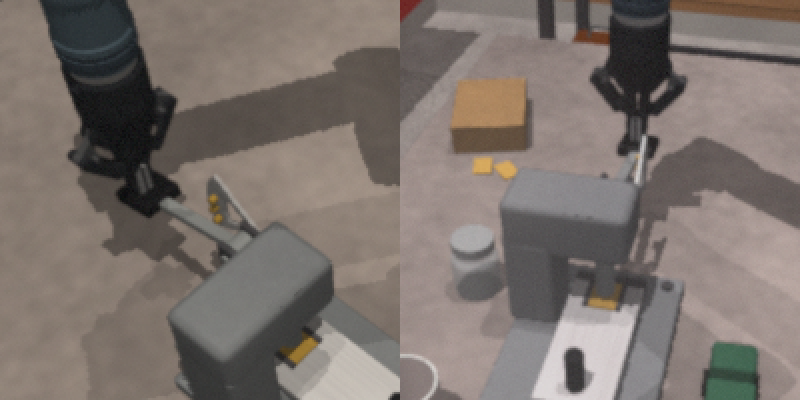

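The scene crop shows the fingertips on the pad at (145,185), with the lever sloping down past level. The side view shows the tag under the head at (603,297). The force peaked past the second notch and then fell. I settle with a small extra push and check that it holds.

Request:
drive_tool(deltas=[[1, 0, -2, 4, 0, 0, 0], [1, 0, 0, 4, 0, 0, 0], [1, 0, 0, 4, 0, 0, 0]])

```text
clock: 14.1
ee_pos: [0.5638, -0.2942, 0.1273]
tcp_rot: [1.0, 0.013, 0.003, 0.006]
wrist_force: [-2.4, -0.1, 7.5]
finger_gap: 0.0001
```

```bash
python3 - <<'E'
from h import *
for i in range(24):
    im=get_image("side")
    if i%4==3: s=observe();print(s["clock"],np.round(s["ee_pos"],4),np.round(s["wrist_force"],1),np.round(np.abs(s["qd"]).max(),3))
E
python3 edge.py | head -4
```

```text
14.3 [ 0.5639 -0.2942  0.1274] [-2.4  1.6  7.4] 0.001
14.5 [ 0.5639 -0.2942  0.1276] [-2.2  0.6  7.1] 0.002
14.7 [ 0.5639 -0.2942  0.1276] [-1.4 -0.1  7.5] 0.002
14.9 [ 0.5639 -0.2942  0.1276] [-1.9  0.6  6.3] 0.002
15.1 [ 0.5639 -0.2942  0.1276] [-0.7  1.5  6.8] 0.002
15.3 [ 0.5639 -0.2942  0.1276] [-2.   0.3  6.1] 0.002
side -0.03 0.12200000000000005 -86.0
side -0.02 0.12300000000000005 -90.0
side 0.02 0.12150000000000005 -87.0
side 0.03 0.12150000000000005 -84.0
```

The push is steady at 6–7.5 N, but the TCP height implies the lever is at or past its stop. I check the angle by overlaying the lever model on the pictures.

```bash
python3 - <<'E'
from h import *
th=np.deg2rad(1.1);yd=np.array([-np.sin(th),np.cos(th)]);xd=np.array([np.cos(th),np.sin(th)])
O=np.array([.5536,.0628])-.0905*yd
out=[]
for c,(u,v) in(("scene",(185,85)),("side",(300,100))):
    im=get_image(c);k=6;w=65
    b=cv2.resize(im["pixels"][v:v+w,u:u+w],None,fx=k,fy=k,interpolation=cv2.INTER_CUBIC)
    b=cv2.convertScaleAbs(b,alpha=1.6,beta=20)
    for q,col in((.65,(0,0,255)),(.8,(0,255,0)),(.88,(255,128,0))):
        a=.5-q;P=[]
        for x,l in((-.025,.122),(.025,.122),(.025,.178),(-.025,.178)):
            yy=-.118-l*np.cos(a)+.011*np.sin(a);z=.165+l*np.sin(a)+.011*np.cos(a)
            P.append([*(O+x*xd+yy*yd),z])
        uv=((proj(im,P)-[u,v]+.5)*k).astype(int);cv2.polylines(b,[uv],True,col,1)
    out.append(b)
cv2.imwrite("pics/b6.png",np.hstack(out))
E
```

```text
(no output)
```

View pics/b6.png

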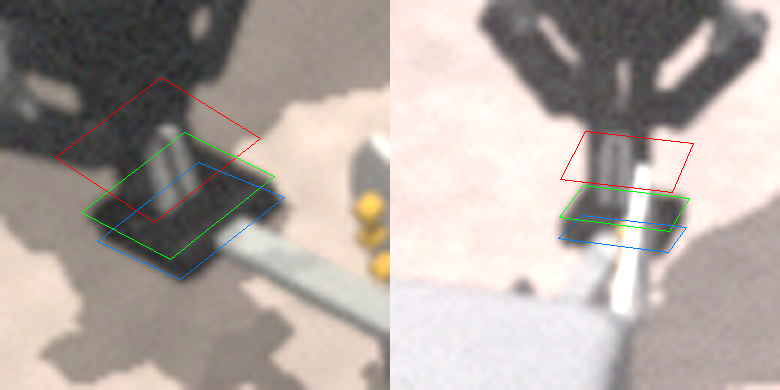

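In the scene view (left) the pad matches the outlines between 0.80 and 0.88. In the side view its top edge, at about y=190, fits the green 0.80 outline, well past the red 0.65 one. Force, picture and stillness all point to the third notch, so I hand in.

```bash
python3 - <<'E'
from rig import *
s=observe();print(s["clock"],s["ee_pos"],s["wrist_force"]);print(hand_in())
E
```

```text
15.5 [ 0.56384253 -0.29424696  0.1275609 ] [-0.88886928  1.07102544  6.99555294]
the job is handed in; nothing more can be done
None
```

I slid the carriage home by its grip, then pressed the lever down with the shut fingertips and handed in at 15.5 s with the arm still holding it there.

- **Carriage:** It moved about 154 mm. The plate's outer edge stayed put, within about 1 mm, between pushes of 8 N and 26 N. The press base's edge suggests the carriage started about 5 mm in, so I judged it home. During the last push the fingers slipped off the grip, but the carriage did not move.
- **Lever:** The push held steady at 6–7.5 N for over a second with almost no movement, which matches the third notch. The side picture overlay put the lever at about 0.8 rad; the scene picture left it between 0.80 and 0.88.
- **Disagreement:** The fingertip height alone implied the lever was at or just past its 0.88 hard stop, about 9 mm lower than the picture and force suggest. Either reading is above 0.74.
- **Bystanders:** The jar, mug and truck looked undisturbed in the pictures, but I did not re-measure their positions.

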